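# Put the fallen spice jar away in the sprung-lid caddy

### The job

A spice jar has been left lying on the worktop: stand it up there and let go of it, then take it afresh from above by its cap and lower it, without dropping it, upright into the empty middle pocket of the spice caddy. The caddy's hood is on an over-centre spring that flings it open or shut once it is past the middle, so lead it gently by its bar both ways, up until it rests back on its stop and afterwards right down onto the rim. Leave the hood fully shut with all three jars standing in their pockets, and disturb nothing else.

Things in the scene. Friction and masses are not known exactly. Their poses are not given: they have to be found in the camera images.
- caddy: spice caddy, fixed: light wood tray (94 mm deep in x, 210 mm wide in y, rim 72 mm high, walls 8 mm) under a white steel hood. Origin: centre of its underside, on the worktop; x to its back (hinge side), y left, z up. Three pockets side by side, centred at y = +66, 0, -66 mm, each 78 mm in x and 62 mm in y; dividers reach 52 mm above the worktop
- middle_pocket (a point): centre of the inner floor of the empty middle pocket, 10 mm above the worktop
- caddy_lid (a joint): hood angle, rad: 0 shut on the rim, growing as its front goes up and back, 1.7 on its stop. Two extension springs at its sides work over centre: near 1.0 rad they do nothing, below it they pull it shut, above it open, with about 0.4 N m at both ends. Shut or fully open it takes about 5 N at the bar to start it. Let go midway it snaps to one end faster than 2.2 rad/s: slamming
- lid_hinge (a point): middle of the hinge axis, at the back of the rim, 50 mm behind the caddy's centre, 72 mm above the worktop; the axis runs along the caddy's y. The hood (0.6 kg) stands 54 mm over the rim when shut (top at 126 mm); fully open it lies wholly behind the plane through the hinge that leans back 0.13 rad from upright
- lid_handle (a point): middle of the hood's handle, a round steel bar 12 mm thick, 150 mm long along the caddy's y, 40 mm off the hood's front face on posts 64 mm either side of the middle; it turns with the hood, 145 mm from the hinge axis. Shut: 137 mm in front of the hinge and 46 mm above it. Fully open: about 63 mm behind and 130 mm above it
- spice_jar: the glass spice jar that lies on its side on the worktop, to the right of the caddy, its cap away from the caddy: 46 mm diameter, 106 mm long, 0.08 to 0.15 kg, round cap from 85 to 105 mm. Origin: centre of its foot; its z points along it to the cap
- jar_in_a: spice jar of the same size standing in an outer pocket of the caddy under the hood; origin: centre of its foot, z up
- jar_in_b: spice jar of the same size standing in the other outer pocket; origin: centre of its foot, z up
- mug: grey-green mug standing to the left of the caddy, further back, 76 mm diameter, 90 mm high, handle to the side; origin: on the worktop under it, 16 mm from the cup's axis. Leave alone
- apple: green apple behind the lying jar, 75 mm diameter, 69 mm high; origin: its underside. Leave alone
- mill: brown pepper mill standing beside the hob, right behind the lying jar, 58 mm diameter, 170 mm high; origin: centre of its foot. Leave alone

How it is judged:
On the way, in this order (a step that is already met when the one before it is completed fails the run):
1. the spice jar stands upright by itself on the worktop, let go of (angle between spice_jar's own z axis and vertical below 0.1 rad and height (world z) of spice_jar below 0.005 m and contact force between the fingers and spice_jar below 0.1 N), for 0.2 s.
2. with the hood resting open on its stop, the spice jar stands in the middle pocket (value of joint caddy_lid above 1.55 rad and angle between spice_jar's own z axis and vertical below 0.15 rad and horizontal distance between spice_jar and middle_pocket below 0.022 m and z of spice_jar in the frame of caddy below 0.016 m), for 0.2 s.
At the end, for the whole second after the job is handed in: The hood is shut (within 0.03 rad), the spice jar stands in the middle pocket on its floor (foot within 22 mm of the pocket's centre, tilt under 0.15 rad) at rest, and the other two jars still stand upright in their pockets, within 25 mm of where they were (value of joint caddy_lid below 0.03 rad and angle between each of spice_jar, jar_in_a, jar_in_b's own z axis and vertical below 0.15 rad and horizontal distance between spice_jar and middle_pocket below 0.022 m and z of spice_jar in the frame of caddy below 0.016 m and linear speed of spice_jar below 0.02 m/s and distance of each of jar_in_a, jar_in_b from where it was at the start of the episode below 0.025 m); the robot touches nothing.
It fails at once if the hood snaps shut: it moves down faster than 2.2 rad/s (velocity of joint caddy_lid below -2.2 rad/s).
It fails at once if the hood is flung open: it moves up faster than 2.2 rad/s (velocity of joint caddy_lid above 2.2 rad/s).
It fails at once if the spice jar is dropped: it moves faster than 0.6 m/s while the fingers do not hold it (linear speed of spice_jar above 0.6 m/s and contact force between the fingers and spice_jar below 0.05 N).
It fails at once if the mug, the apple or the mill is moved more than 30 mm (distance of any of mug, apple, mill from where it was at the start of the episode above 0.03 m).
It also fails if it takes over 72 s, if anything falls off the work surface, if the arm or the gripper's body presses on something with over 40 N, if the wrist force passes 120 N, or if a joint passes its speed limit or range.

### The arm

A 7-joint arm with a two-finger parallel gripper is mounted at the origin on a cart in front of the work surface, level with it; the furniture and walls round the work are solid. World frame = base frame: x ahead of the robot, y to its left, z up, the work surface at z = 0. Lengths are in m, angles in rad, forces in N, time in s.
With the tool pointing down it reaches from about 0.4 to 0.925 m from the base axis. Payload 5.6 kg.
Tool frame: the origin (TCP) lies midway between the tips of the shut fingers; the grasp point (between the pads) lies bot.hold_point_z behind it (bot.hold_point_z is the distance from the TCP to the grasp point, in m); z points along the fingers, y is the line along which they close (so a half turn about z gives the same grasp; the last joint's range is limited). The gripper opens to 85 mm and grips with 20 to 120 N. Pads are 22 mm wide; open, the fingers measure 114 mm over their backs; the gripper's body (76 mm by 85 mm) begins 54 mm behind the grasp point. The pads swing forward as they close: fully open they stand 13 mm farther back than shut.
Start: joints at [1.232, 0.468, -0.012, 1.603, 0.006, 1.071, -0.056], TCP at [0.189, -0.622, 0.231] pointing down, gripper open.
Joint ranges: [-2.53, 2.53], [-0.31, 2.02], [-1.57, 1.55], [0.28, 2.44], [-1.29, 4.43], [0.15, 1.84], [-2.92, 2.92]. Speed limits (rad/s): [2.57, 2.57, 3.14, 3.14, 3.14, 3.14, 3.14].

### API

Orientations are given as a rotation vector (axis times angle).
In Python, from rig import bot, optics, kin gives the robot as it stands (bot), with the cameras (optics) and the kinematics (kin). Calls block until the motion is done:
- bot.reach(position, orientation): joint-space move of the TCP to a pose.
- bot.move_linear(position, ori=None, vel=0.15, f_stop=None): straight line of the TCP; ori=None keeps the orientation; vel is the mean speed in m/s. With f_stop (N) it stops when the force on the tool has changed by that much, and returns True; else False.
- bot.movej(angles): joint-space move.
- bot.gripper_to(opening, force=None): opening from 0.0 (shut) to 1.0 (fully open); force is the grip in N (None keeps the last); returns when the fingers have stopped.
- bot.sleep(seconds).
- kin.ik(position, orientation): joint angles nearest the present ones, or None.
- bot.observe(): the state.
- optics.grab_frame(name): name is "side" or "top"; returns a dict with "img" (400x640x3 uint8, red, green, blue), "range_z" (400x640 float32, m along the optical axis (not along the pixel's ray), 0 where there is no reading), "intrinsics" (3x3 intrinsics, pixels), "k1" (the pictures are not rectified: a ray, as slopes to the right and down, at radius r is drawn at 1 + k1 r^2 times it, then the intrinsics apply), "camera_from_world" (4x4, takes a point from world to camera coordinates). Camera axes: x right, y down, z forward; pixel columns grow to the right and rows downward; lengths in m; the calibration is good to about 2 mm. A picture is of the moment at which its call begins.
A pose or a line that the arm cannot do raises bot.MotionError and nothing moves.
- bot.close_job(): hands the job in; it is judged then, once.
The state is a dict: "t": time; "qpos": joint angles; "qvel": joint speeds; "joint_torque": joint torques, N m; "eef_pos": TCP position; "ee_rot": TCP orientation; "ft_force": force on the tool from outside, world axes, zero at the start; "wrist_torque": the same for the moment, N m; "gripper_width": opening from 0.0 (shut) to 1.0 (fully open); "grasp_force": force on a finger pad.
Only numpy, scipy, OpenCV 4.12 (cv2) and the standard library are available. Lean on these libraries where they do the work, as an engineer would, in place of code of your own. Each camera call takes 0.05 s, during which the arm holds its last target. There are 200 camera calls.

## Working session

There is one attempt and no reset: what is moved stays moved. The work goes in short steps, each a Python script; the robot and the scene stay as the last script left them, time stands still between calls to the robot, and variables do not carry over. Pictures are saved under pics/ and viewed, at most 10 in all, crops included, and the job is handed in when it is done.

```bash
ls; mkdir -p pics
cat > h.py <<'E'
import numpy as np, cv2
from rig import bot, optics, kin
from scipy.spatial.transform import Rotation as R
def cloud(f):
    K=np.array(f["intrinsics"]);d=np.array(f["range_z"]);h,w=d.shape
    u,v=np.meshgrid(np.arange(w),np.arange(h))
    p=np.stack([u,v],-1).reshape(-1,1,2).astype(np.float64)
    n=cv2.undistortPoints(p,K,np.array([f["k1"],0,0,0.])).reshape(h,w,2)
    c=np.dstack([n*d[...,None],d])
    T=np.linalg.inv(np.array(f["camera_from_world"]))
    P=c@T[:3,:3].T+T[:3,3]; P[d<=0]=np.nan
    return P
E
python3 - <<'E'
from h import *
for n in("side","top"):
    f=optics.grab_frame(n);cv2.imwrite(f"pics/{n}0.png",f["img"][...,::-1]);P=cloud(f);np.save(f"{n}0.npy",P);np.save(f"{n}0i.npy",f["img"])
    print(n,np.linalg.inv(f["camera_from_world"])[:3].round(3).tolist(),f["k1"],np.nanmin(P,(0,1)),np.nanmax(P,(0,1)))
print(bot.observe(),bot.hold_point_z)
E
```

```text
pics
rig.py
side [[-0.597, -0.561, 0.573, -0.022], [-0.802, 0.419, -0.426, 0.482], [-0.002, -0.714, -0.7, 0.873]] -0.03768106136682176 [-0.23785783 -2.25073737 -0.91888391] [0.96756164 0.62618744 0.78719469]
top [[-0.021, -0.975, 0.223, 0.337], [-1.0, 0.021, -0.005, 0.023], [0.0, -0.223, -0.975, 1.205]] 0.037004829830096474 [-0.09431183 -1.46308769 -0.92533098] [0.9631359  1.45131923 0.85396555]
{'t': 0.1, 'qpos': array([ 1.23201872,  0.46828737, -0.01157602,  1.60351746,  0.00600362,
        1.07145479, -0.05634445]), 'qvel': array([-2.59925671e-05, -1.63355362e-03, -1.37853758e-03, -4.38529613e-03,
       -1.57368373e-03,  2.36425355e-04, -2.38576429e-04]), 'joint_torque': array([ 1.21172972e-03, -5.33517301e+01,  2.14850146e-02, -2.51964551e+01,
        1.14974007e-02,  4.33099791e-03, -8.41773840e-06]), 'eef_pos': array([ 0.18923566, -0.62131102,  0.23044055]), 'ee_rot': array([-3.10575753e+00, -4.62476640e-01,  5.82721429e-04]), 'ft_force': array([-0.31175561,  0.14524223, -0.01785515]), 'wrist_torque': array([ 0.01383934,  0.01392353, -0.01929176]), 'grasp_force': 0.0, 'gripper_width': 1.0003750097552127} 0.0187
```

View pics/side0.png

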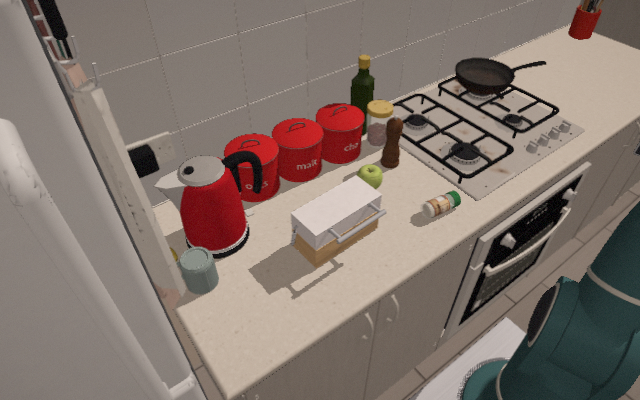

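View pics/top0.png

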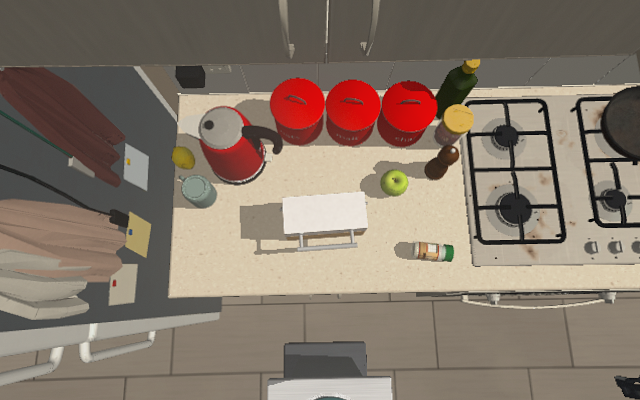

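The pictures show the hood shut, with its top at about (325,213) and its bar from (300,247) to (356,244) in the top view. The jar lies at (413–453,251) with its green cap to the right. The apple is at (394,182) and the mill at (440,163).

Run:
```python
from h import *
P=np.load("top0.npy");S=np.load("side0.npy")
def show(n,Q):
    xy=Q[:,:2].astype(np.float32);r=cv2.minAreaRect(xy);print(n,len(Q),np.round(r[0],4),np.round(r[1],4),round(r[2],2),"z",np.percentile(Q[:,2],[2,50,98]).round(4))
    return r
def sel(P,u0,v0,u1,v1,z0,z1):
    Q=P[v0:v1,u0:u1].reshape(-1,3);return Q[(Q[:,2]>z0)&(Q[:,2]<z1)]
print("table",np.nanmedian(P[265:280,200:400,2]),np.nanmedian(S[270:290,240:270,2]))
for n,Q in [("hoodtop",sel(P,275,185,375,232,.115,.14)),("hood side",sel(S,285,170,390,240,.118,.14)),
 ("bar",sel(P,290,238,365,255,.09,.14)),("bar side",sel(S,330,200,390,250,.1,.14)),
 ("jar",sel(P,405,235,465,268,.012,.07)),("jar side",sel(S,415,185,468,222,.012,.07)),
 ("apple",sel(P,375,165,412,200,.02,.1)),("mill",sel(P,420,140,462,185,.02,.2))]:
    show(n,Q)
    q=Q[:,:2]-Q[:,:2].mean(0);w,v=np.linalg.eigh(q.T@q);print("   mean",Q.mean(0).round(4),"axis",v[:,1].round(4))
    print("   x",np.percentile(Q[:,0],[1,99]).round(4),"y",np.percentile(Q[:,1],[1,99]).round(4))
```

```text
table -0.0004086975037251861 0.0002074288697134774
hoodtop 3051 [0.556  0.0028] [0.0997 0.21  ] 2.98 z [0.121  0.1254 0.1295]
   mean [0.5577 0.0015 0.1253] axis [-0.0294  0.9996]
   x [0.5117 0.606 ] y [-0.1     0.1047]
hood side 2988 [0.5372 0.0038] [0.1425 0.2132] 2.73 z [0.1194 0.1261 0.1291]
   mean [0.5465 0.01   0.1257] axis [-0.0289  0.9996]
   x [0.467  0.6072] y [-0.0972  0.1095]
bar 342 [ 0.4799 -0.0016] [0.0327 0.1498] 0.89 z [0.1164 0.1219 0.1263]
   mean [0.4731 0.0005 0.1218] axis [-0.03    0.9996]
   x [0.4627 0.4938] y [-0.0752  0.0718]
bar side 1328 [ 0.4953 -0.0082] [0.1452 0.1306] 62.56 z [0.1017 0.1243 0.1287]
   mean [ 5.125e-01 -4.000e-04  1.218e-01] axis [-0.097   0.9953]
   x [0.4651 0.57  ] y [-0.0897  0.0715]
jar 697 [ 0.4659 -0.284 ] [0.1049 0.0463] 82.02 z [0.0224 0.041  0.0481]
   mean [ 0.4643 -0.2819  0.0395] axis [0.1306 0.9914]
   x [0.4408 0.4905] y [-0.3353 -0.232 ]
jar side 655 [ 0.467  -0.2822] [0.1083 0.0465] 81.65 z [0.0137 0.0389 0.048 ]
   mean [ 0.4622 -0.2731  0.0361] axis [0.1989 0.98  ]
   x [0.4419 0.4945] y [-0.3328 -0.2279]
apple 583 [ 0.6526 -0.1904] [0.0717 0.0684] 84.44 z [0.0337 0.0603 0.0676]
   mean [ 0.6496 -0.1885  0.0577] axis [0.4521 0.892 ]
   x [0.6199 0.6854] y [-0.2241 -0.1563]
mill 722 [ 0.7302 -0.3273] [0.0546 0.1212] 67.28 z [0.0245 0.1058 0.1665]
   mean [ 0.702  -0.3138  0.1005] axis [-0.9243  0.3817]
   x [0.6733 0.7755] y [-0.3628 -0.2903]
```

```bash
cat >> h.py <<'E'
YAW=0.032
Z=np.array([0,0,1.])
def rv(z,y):
    z=z/np.linalg.norm(z);y=y-z*(y@z);y/=np.linalg.norm(y)
    return R.from_matrix(np.column_stack([np.cross(y,z),y,z])).as_rotvec()
HP=bot.hold_point_z
def pose(g,z,y):
    "TCP pose for a grasp point g"
    z=z/np.linalg.norm(z); return np.asarray(g)+HP*z, rv(z,y)
CX=np.array([np.cos(YAW),np.sin(YAW),0]);CY=np.array([-np.sin(YAW),np.cos(YAW),0])
CAD=np.array([0.557,0.0025,0])
def barpose(q,s=1,a0=.5,a1=1.45,off=0):
    t=np.arctan2(46,-137)-q
    g=CAD+CX*(.05+.1445*np.cos(t))+Z*(.072+.1445*np.sin(t))
    a=a0+(a1-a0)*q/1.7
    z=CX*np.cos(a)-Z*np.sin(a); y=s*(CX*np.sin(a)+Z*np.cos(a))
    return pose(g-off*z,z,y)
J=np.array([.1345,.991,0]);J/=np.linalg.norm(J)   # cap->foot, horizontal
JC=np.array([.4665,-.2832,0])
N=np.array([J[1],-J[0],0])
def jarz(phi,tilt=.55):  # phi 0 lying .. pi/2 upright
    # tool direction; rotates -z -> cap dir (-J)
    b=tilt-phi
    return -Z*np.cos(b)+J*np.sin(b)
E
python3 - <<'E'
from h import *
P=np.load("top0.npy");S=np.load("side0.npy")
Q=P[238:256,290:365].reshape(-1,3);Q=Q[(Q[:,2]>.112)&(Q[:,2]<.13)]
c=(Q-[.47,0,0]);m=(abs(Q[:,1])<.05)&(abs(c@CX)<.012);print("bar",m.sum(),Q[m].mean(0),np.polyfit(Q[m][:,1],Q[m][:,0],1))
Q=P[185:235,275:375].reshape(-1,3);Q=Q[(Q[:,2]>.12)&(Q[:,2]<.131)]
c=Q-CAD;print("hood local x",np.percentile(c@CX,[.5,1,99,99.5]),"y",np.percentile(c@CY,[.5,1,99,99.5]))
def t(n,p):
    q=kin.ik(*p);print(n,p[0].round(3),None if q is None else np.round(q,2))
for s in(1,-1):
    for q in(0,.6,1.2,1.7):t(f"bar{q} s{s}",barpose(q,s))
    for phi in(0,.8,np.pi/2):
        for g in ([.4665,-.283,.03],[.45,-.36,.06]):t(f"jar{phi} s{s}",pose(g,jarz(phi),s*N))
    t("place",pose(CAD+[0,0,.105],-Z,s*CX))
E
```

```text
bar 193 [ 4.70915573e-01 -1.10505169e-04  1.22008256e-01] [-0.05084985  0.47090995]
hood local x [-0.04825137 -0.04719338  0.04764497  0.04831769] y [-0.10345746 -0.10240122  0.10326858  0.10403071]
bar0 s1 [0.486 0.    0.109] None
bar0.6 s1 [0.532 0.002 0.173] None
bar1.2 s1 [0.607 0.004 0.199] [ 0.61  0.39 -0.81  2.01  0.65  0.53 -0.59]
bar1.7 s1 [0.672 0.006 0.183] [ 0.43  0.61 -0.69  1.65  0.49  0.93 -0.4 ]
jar0 s1 [ 0.468 -0.273  0.014] [ 1.06  0.84 -0.47  1.76 -0.15  0.9   0.66]
jar0 s1 [ 0.451 -0.35   0.044] [ 1.12  0.84 -0.43  1.65 -0.14  1.05  0.72]
jar0.8 s1 [ 0.466 -0.288  0.012] [ 0.47  0.62 -0.14  2.04  0.67  0.54 -0.37]
jar0.8 s1 [ 0.449 -0.365  0.042] [ 0.58  0.58 -0.11  1.98  0.57  0.56 -0.12]
jar1.5707963267948966 s1 [ 0.464 -0.299  0.02 ] [-0.3   0.9   0.36  2.08  1.13  0.81 -1.23]
jar1.5707963267948966 s1 [ 0.448 -0.376  0.05 ] [-0.12  0.83  0.34  2.1   1.31  0.81 -1.23]
place [0.557 0.002 0.086] [ 0.4   0.6  -0.6   1.91  0.46  0.78 -0.42]
bar0 s-1 [0.486 0.    0.109] None
bar0.6 s-1 [0.532 0.002 0.173] None
bar1.2 s-1 [0.607 0.004 0.199] [ 0.92  0.68 -1.32  2.    1.12  0.81  2.22]
bar1.7 s-1 [0.672 0.006 0.183] [-0.87  0.91  1.34  1.74 -1.02  1.2  -2.39]
jar0 s-1 [ 0.468 -0.273  0.014] [ 0.63  0.78  0.12  1.8  -0.64  1.02 -2.08]
jar0 s-1 [ 0.451 -0.35   0.044] [ 0.69  0.79  0.19  1.68 -0.59  1.16 -2.05]
jar0.8 s-1 [ 0.466 -0.288  0.012] [-0.04  0.66  0.5   2.07 -0.14  0.42 -2.8 ]
jar0.8 s-1 [ 0.449 -0.365  0.042] [ 0.11  0.63  0.5   2.01 -0.11  0.47 -2.67]
jar1.5707963267948966 s-1 [ 0.464 -0.299  0.02 ] [-0.96  1.76  1.39  2.11 -1.1   0.7  -2.47]
jar1.5707963267948966 s-1 [ 0.448 -0.376  0.05 ] [-0.79  1.64  1.37  2.13 -1.13  0.52 -2.3 ]
place [0.557 0.002 0.086] [-0.94  1.01  1.34  1.99 -1.11  1.16 -2.23]
```

```bash
sed -i 's/^YAW=.*/YAW=0.045/; s/^CAD=.*/CAD=np.array([0.557,0.003,0])/' h.py
python3 - <<'E'
from h import *
for q in np.linspace(0,1.7,8):
    r=[]
    for a in np.arange(.5,1.95,.1):
        k=kin.ik(*barpose(q,1,a,a)); r.append((round(a,1),k.round(1).tolist()) if k is not None else None)
    r=[x for x in r if x];print(round(q,2),[x[0] for x in r],r[0],r[-1])
E
```

```text
0.0 [np.float64(1.2), np.float64(1.3), np.float64(1.4), np.float64(1.5), np.float64(1.6), np.float64(1.7), np.float64(1.8), np.float64(1.9)] (np.float64(1.2), [0.4, 0.3, -0.5, 2.4, 0.9, 0.2, -0.9]) (np.float64(1.9), [0.4, 0.6, -0.6, 1.9, 0.3, 1.1, -0.3])
0.24 [np.float64(1.0), np.float64(1.1), np.float64(1.2), np.float64(1.3), np.float64(1.4), np.float64(1.5), np.float64(1.6), np.float64(1.7), np.float64(1.8), np.float64(1.9)] (np.float64(1.0), [0.4, 0.3, -0.5, 2.4, 2.1, 0.2, -2.1]) (np.float64(1.9), [0.4, 0.6, -0.6, 1.8, 0.3, 1.2, -0.3])
0.49 [np.float64(1.0), np.float64(1.1), np.float64(1.2), np.float64(1.3), np.float64(1.4), np.float64(1.5), np.float64(1.6), np.float64(1.7), np.float64(1.8), np.float64(1.9)] (np.float64(1.0), [0.7, 0.3, -0.9, 2.3, 1.5, 0.2, -1.4]) (np.float64(1.9), [0.4, 0.6, -0.6, 1.8, 0.3, 1.2, -0.3])
0.73 [np.float64(0.8), np.float64(0.9), np.float64(1.0), np.float64(1.1), np.float64(1.2), np.float64(1.3), np.float64(1.4), np.float64(1.5), np.float64(1.6), np.float64(1.7), np.float64(1.8), np.float64(1.9)] (np.float64(0.8), [1.0, 0.5, -1.3, 2.4, 2.1, 0.5, -1.9]
[... 823 characters left out ...]
64(0.7), np.float64(0.8), np.float64(0.9), np.float64(1.0), np.float64(1.1), np.float64(1.2), np.float64(1.3), np.float64(1.4), np.float64(1.5), np.float64(1.6), np.float64(1.7), np.float64(1.8), np.float64(1.9)] (np.float64(0.5), [1.0, 0.9, -1.3, 2.3, 2.5, 0.9, -1.9]) (np.float64(1.9), [0.3, 0.8, -0.6, 1.4, 0.4, 1.5, -0.3])
1.7 [np.float64(0.5), np.float64(0.6), np.float64(0.7), np.float64(0.8), np.float64(0.9), np.float64(1.0), np.float64(1.1), np.float64(1.2), np.float64(1.3), np.float64(1.4), np.float64(1.5), np.float64(1.6), np.float64(1.7), np.float64(1.8), np.float64(1.9)] (np.float64(0.5), [0.9, 1.0, -1.3, 2.2, 2.5, 1.0, -1.9]) (np.float64(1.9), [0.3, 0.8, -0.6, 1.3, 0.4, 1.5, -0.3])
```

Run:
```python
from h import *
T=.65
def jp(g,phi):return pose(g,jarz(phi,T),N)
g0=JC+[0,0,.029]
up=[np.array([.455,-.315,h]) for h in(.10,.058,.047)]
for p in [jp(g0-.1*jarz(0,T),0)]+[jp(up[0],f) for f in np.linspace(0,np.pi/2,5)]+[jp(up[2],np.pi/2)]: assert kin.ik(*p) is not None,p
bot.gripper_to(1.0)
bot.reach(*jp(g0-.1*jarz(0,T),0))
print(bot.observe()["t"])
print(bot.move_linear(*jp(g0,0),vel=.12,f_stop=12))
bot.gripper_to(0,force=40)
o=bot.observe();print(o["t"],o["gripper_width"],o["grasp_force"],o["eef_pos"],jp(g0,0)[0])
bot.move_linear(*jp(g0+[0,0,.07],0),vel=.1)
for f in np.linspace(0,np.pi/2,5): bot.move_linear(*jp(up[0],f),vel=.08)
o=bot.observe();print(o["t"],o["gripper_width"],o["grasp_force"],o["ft_force"])
for n in("side","top"):
    f=optics.grab_frame(n);np.save(f"{n}1.npy",cloud(f));i=f["img"][...,::-1]
    cv2.imwrite(f"pics/{n}1.png",cv2.resize(i[80:280,300:620],None,fx=2,fy=2))
```

```text
1.8417
False
3.2833 0.5055463892491697 40.65608784556389 [ 0.46821057 -0.27248177  0.01458323] [ 0.468022   -0.27198583  0.01411323]
7.1083 0.5085232721807782 40.8461675606668 [ 0.02786276 -1.20431343 -0.60815777]
```

View pics/side1.png

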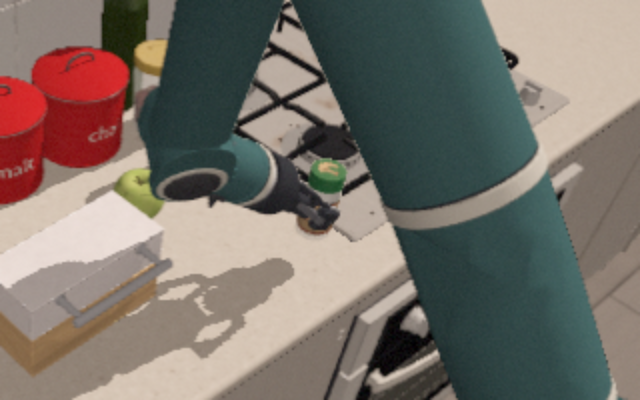

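The jar is held upright above the worktop, with its green cap at crop (327,175). The hood and apple are clear.

Run:
```python
from h import *
T=.65
def jp(g,phi=np.pi/2):return pose(g,jarz(phi,T),N)
g=np.array([.455,-.315,.06])
bot.move_linear(*jp(g),vel=.08)
print(bot.move_linear(*jp(g-[0,0,.013]),vel=.02,f_stop=3))
o=bot.observe();print(o["t"],o["eef_pos"][2]-HP*jarz(np.pi/2,T)[2],o["ft_force"])
bot.gripper_to(1.0)
z=jarz(np.pi/2,T);p=bot.observe()["eef_pos"]-.08*z
bot.move_linear(p,vel=.12); bot.move_linear(p+[0,0,.12],vel=.2)
bot.sleep(.1)
print(bot.observe()["t"])
s=barpose(0,1,1.45,1.55,.08); bot.reach(*s)
for n in("side","top"):
    f=optics.grab_frame(n);P=cloud(f);np.save(f"{n}2.npy",P);i=f["img"][...,::-1]
    cv2.imwrite(f"pics/{n}2.png",cv2.resize(i[80:280,260:580],None,fx=2,fy=2))
    m=(abs(P[...,0]-.455)<.06)&(abs(P[...,1]+.315)<.06)
    for a,b in((.09,.12),(.02,.085)):
        k=P[m&(P[...,2]>a)&(P[...,2]<b)];
        if len(k):print(n,a,len(k),k.mean(0),np.percentile(k,[1,99],axis=0).round(4).tolist())
print(bot.observe()["t"])
```

```text
True
8.325 0.052171543229158776 [0.67636965 0.47610164 4.19219069]
10.4833
side 0.09 233 [ 0.45227807 -0.31431197  0.1031738 ] [[0.4334, -0.34, 0.0903], [0.4756, -0.2963, 0.1092]]
side 0.02 341 [ 0.44666149 -0.30484492  0.05296874] [[0.4319, -0.3285, 0.0207], [0.4739, -0.2948, 0.0834]]
top 0.09 279 [ 0.45256872 -0.31883911  0.10444397] [[0.4317, -0.3415, 0.0912], [0.4741, -0.2988, 0.1096]]
top 0.02 134 [ 0.44717019 -0.30427316  0.05431457] [[0.4298, -0.3241, 0.0213], [0.4729, -0.2972, 0.0837]]
11.575
```

View pics/side2.png

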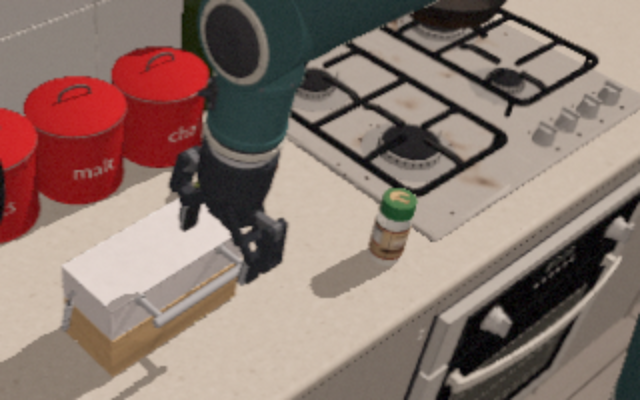

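The jar stands free at crop (395,225). The gripper hovers over the bar.

```bash
cat >> h.py <<'E'
A=(1.45,1.55)
def arc(q0,q1,n=10,vel=.08,f_stop=None):
    for q in np.linspace(q0,q1,n+1)[1:]:
        if bot.move_linear(*barpose(q,1,*A),vel=vel,f_stop=f_stop): print("stop",q);return q
    return q1
def st(): o=bot.observe();print(round(o["t"],2),"w",round(o["gripper_width"],3),"gf",round(o["grasp_force"],1),"ft",o["ft_force"].round(1),"p",o["eef_pos"].round(4))
E
python3 - <<'E'
from h import *
for q in np.linspace(0,1.72,12): assert kin.ik(*barpose(q,1,*A)) is not None,q
bot.gripper_to(.42)
print(bot.move_linear(*barpose(0,1,*A),vel=.06,f_stop=8));st()
bot.gripper_to(0,force=50);st()
arc(0,.5,4,.06);st()
E
```

```text
False
13.59 w 0.417 gf 0.0 ft [-0.7 -0.2 -0.2] p [ 0.4726 -0.0008  0.0998]
13.94 w 0.116 gf 48.7 ft [ 5.4  0.5 -1.1] p [ 0.4751 -0.0007  0.1006]
15.74 w 0.119 gf 49.1 ft [-3.2  2.2 -2.7] p [0.5093 0.0012 0.1591]
```

```bash
sed -i 's/^CAD=.*/CAD=np.array([0.5595,0.003,0])/' h.py
python3 - <<'E'
from h import *
arc(.5,1.1,5,.06);st()
arc(1.1,1.64,5,.06);st()
for q in (1.66,1.68,1.7,1.72):
    if bot.move_linear(*barpose(q,1,*A),vel=.03,f_stop=8): print("stop");
    st()
f=optics.grab_frame("side");np.save("side3.npy",cloud(f));cv2.imwrite("pics/side3.png",cv2.resize(f["img"][80:280,220:540,::-1],None,fx=2,fy=2))
E
```

```text
17.94 w 0.115 gf 52.6 ft [-1.6  4.1  6.5] p [0.591  0.0055 0.1979]
19.98 w 0.117 gf 52.8 ft [ 1.7  5.1 -0.4] p [0.6671 0.0091 0.1869]
20.23 w 0.119 gf 52.9 ft [ 3.1  5.2 -0.8] p [0.6694 0.0092 0.1858]
20.48 w 0.119 gf 52.9 ft [1.8 5.9 1.3] p [0.6719 0.0094 0.1847]
20.73 w 0.118 gf 53.5 ft [-4.4  5.6  4.5] p [0.6734 0.0094 0.1839]
20.98 w 0.118 gf 54.9 ft [-13.8   4.3  14.8] p [0.6734 0.0092 0.1835]
```

View pics/side3.png

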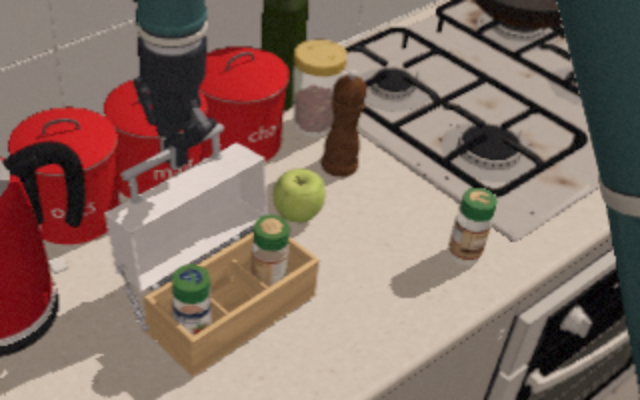

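The hood is on its stop, since the force rises there. The two outer jars stand at crop (190,300) and (270,250), with the middle pocket free between them.

Run:
```python
from h import *
bot.gripper_to(.42);st()
p=bot.observe()["eef_pos"]; bot.move_linear(p+[-.0,0,.10],vel=.15)
bot.reach(*pose([.453,-.319,.20],-Z,CX));bot.gripper_to(1.0);st()
for n in("side","top"):
    f=optics.grab_frame(n);P=cloud(f);np.save(f"{n}4.npy",P);np.save(f"{n}4i.npy",f["img"]);i=f["img"][...,::-1]
    cv2.imwrite(f"pics/{n}4.png",cv2.resize(i[150:280,260:480],None,fx=3,fy=3))
    loc=(P-CAD);X=loc@CX;Y=loc@CY;z=P[...,2]
    m=(z>.068)&(z<.077)&(X<-.03)&(X>-.07)&(abs(Y)<.13)
    print(n,"front rim",m.sum(),np.percentile(X[m],[2,50,98]),np.percentile(Y[m],[1,99]),"slope",np.polyfit(Y[m],X[m],1))
    m=(z>.066)&(z<.077)&(abs(X)<.06)&(abs(Y)>.08)&(abs(Y)<.12); print(" side rims",[(np.round(np.percentile(Y[m&(s*Y>0)],[2,50,98]),4) if (m&(s*Y>0)).any() else 0) for s in(1,-1)])
    for s in(1,-1):
        m=(z>.108)&(z<.124)&(abs(X)<.04)&(abs(Y-s*.066)<.035);k=P[m];print(" cap",s,m.sum(),k.mean(0).round(4),X[m].mean().round(4),Y[m].mean().round(4))
    hm=(P[...,2]>.095)&(P[...,2]<.13)&(abs(P[...,0]-.453)<.04)&(abs(P[...,1]+.319)<.04);print(" free jar top",hm.sum(),P[hm].mean(0).round(4))
```

```text
21.4 w 0.42 gf 0.0 ft [ 0.9  0.3 -0.3] p [0.6759 0.0072 0.1816]
24.27 w 1.0 gf 0.0 ft [ 0.  -0.2  0.1] p [ 0.4531 -0.319   0.1813]
side front rim 275 [-0.04748781 -0.04348211 -0.03148567] [-0.10115963  0.10608304] slope [-0.00561027 -0.04262555]
 side rims [array([0.0812, 0.0998, 0.1076]), array([-0.1042, -0.0972, -0.0831])]
 cap 1 252 [0.5554 0.0725 0.1154] -0.0009 0.0696
 cap -1 211 [ 0.5662 -0.0586  0.1152] 0.0039 -0.0619
 free jar top 204 [ 0.4529 -0.3154  0.1048]
top front rim 255 [-0.04840095 -0.04424989 -0.03158691] [-0.10458078  0.1022306 ] slope [-0.0066392  -0.04364718]
 side rims [array([0.0816, 0.0985, 0.1045]), array([-0.1047, -0.0984, -0.0805])]
 cap 1 244 [0.5556 0.0689 0.115 ] -0.0009 0.066
 cap -1 242 [ 0.5659 -0.0625  0.1148] 0.0034 -0.0657
 free jar top 273 [ 0.4528 -0.3195  0.1049]
```

View pics/top4.png

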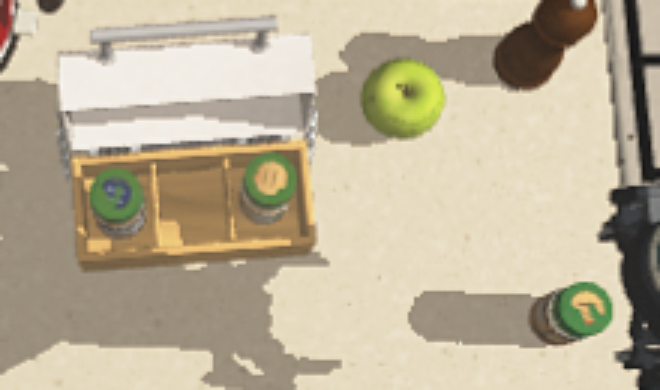

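Top view: the hood rests open behind the tray. The outer caps are at crop (117,195) and (268,185), the middle pocket centre at about (192,205), and the free jar's cap at (583,308).

```bash
sed -i 's/^YAW=.*/YAW=0.05/' h.py
python3 - <<'E'
from h import *
def d(x,y,z): return pose([x,y,z],-Z,CX)
jx,jy=.4535,-.320; c=CAD
print(bot.move_linear(*d(jx,jy,.094),vel=.1,f_stop=8))
bot.gripper_to(0,force=35);st()
bot.move_linear(*d(jx,jy,.25),vel=.12);st()
bot.move_linear(*d(c[0],c[1],.25),vel=.15);st()
P=cloud(optics.grab_frame("top"));m=(P[...,2]>.09)&(P[...,2]<.27)&(abs(P[...,0]-c[0])<.05)&(abs(P[...,1]-c[1])<.03);print(m.sum())
bot.move_linear(*d(c[0],c[1],.125),vel=.1,f_stop=8);st()
print(bot.move_linear(*d(c[0],c[1],.097),vel=.025,f_stop=3));st()
f=optics.grab_frame("side");cv2.imwrite("pics/side5.png",cv2.resize(f["img"][130:280,260:480,::-1],None,fx=3,fy=3))
E
```

```text
False
26.03 w 0.517 gf 35.5 ft [-0.2  0.7  4.3] p [ 0.4538 -0.3202  0.0758]
27.48 w 0.517 gf 35.8 ft [ 0.8  0.1 -1.1] p [ 0.4531 -0.3197  0.2305]
29.9 w 0.519 gf 35.8 ft [-0.2 -0.1 -1.4] p [0.5594 0.0023 0.2313]
0
31.35 w 0.516 gf 35.8 ft [-0.3  0.1 -1.1] p [0.5601 0.003  0.107 ]
True
32.14 w 0.517 gf 36.2 ft [-0.7  0.5  5.1] p [0.5594 0.003  0.0858]
```

View pics/side5.png

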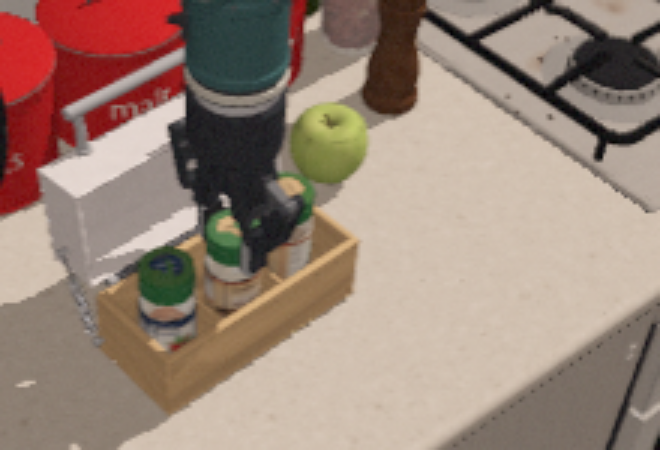

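The jar is in the middle pocket with its foot on the floor: contact came at the expected height. Next I release it and check.

Run:
```python
from h import *
bot.gripper_to(.64);st()
p=bot.observe()["eef_pos"];bot.move_linear(p+[-.003,0,.19],vel=.12)
bot.gripper_to(.42)
g=np.array([.6759,.0072,.1816]);o=barpose(1.69,1,*A)[1]
print(barpose(1.69,1,*A)[0])
bot.reach(g+[0,0,.10],o);st()
for n in("side","top"):
    f=optics.grab_frame(n);P=cloud(f);X=(P-CAD)@CX;Y=(P-CAD)@CY;z=P[...,2]
    for s in(1,0,-1):
        m=(z>.108)&(z<.124)&(abs(X)<.04)&(abs(Y-s*.066)<.03);print(n,"cap",s,m.sum(),X[m].mean().round(4),Y[m].mean().round(4),np.percentile(z[m],[5,50,98]).round(4))
    m=(z>.15)&(z<.23)&(X>.09)&(X<.14)&(abs(Y)<.07)&(abs(Y)>.03);print("bar/hood",m.sum(),np.nanmedian(P[m],0) if m.any() else 0,np.percentile(z[m],98) if m.any() else 0)
```

```text
32.46 w 0.643 gf 0.0 ft [-0.6 -0.1  0.6] p [0.5585 0.003  0.085 ]
[0.67171822 0.00861559 0.18384684]
35.07 w 0.421 gf 0.0 ft [-0.6  0.5  0.7] p [0.6759 0.0072 0.2806]
side cap 1 254 -0.0007 0.0698 [0.11   0.1158 0.1187]
side cap 0 232 -0.0022 0.0015 [0.1099 0.1158 0.1186]
side cap -1 215 0.0037 -0.0619 [0.1097 0.1154 0.1182]
bar/hood 405 [0.66707135 0.03968269 0.17341343] 0.20938343667454443
top cap 1 109 0.0002 0.0766 [0.1119 0.1152 0.1185]<stdin>:11: RuntimeWarning: Mean of empty slice.
  ret = ret.dtype.type(ret / rcount)
Traceback (most recent call last):
IndexError: index -1 is out of bounds for axis 0 with size 0
```

Run:
```python
from h import *
o=barpose(1.69,1,*A)[1]
print(bot.move_linear([.6734,.008,.1837],o,vel=.08,f_stop=8));st()
bot.gripper_to(0,force=50);st()
arc(1.7,1.2,5,.06);st()
arc(1.2,.6,6,.06);st()
arc(.6,.08,5,.06);st()
for q in(.05,.03,.01,0,-.01,-.02,-.03):
    b=bot.move_linear(*barpose(q,1,*A),vel=.025,f_stop=10)
    st()
    if b or bot.observe()["ft_force"][2]>15: print("contact",q);break
f=optics.grab_frame("side");cv2.imwrite("pics/side6.png",cv2.resize(f["img"][130:280,260:480,::-1],None,fx=3,fy=3))
```

```text
False
36.54 w 0.415 gf 0.0 ft [-0.1  0.3 -1.2] p [0.6738 0.008  0.1844]
36.88 w 0.117 gf 48.7 ft [-2.   0.6  3.9] p [0.6734 0.008  0.1843]
38.84 w 0.123 gf 52.3 ft [ 1.6 -2.2  9.7] p [0.6053 0.0043 0.1997]
41.19 w 0.118 gf 53.4 ft [ 0.4 -5.5 -4.1] p [5.219e-01 2.000e-04 1.668e-01]
43.19 w 0.115 gf 52.0 ft [ 2.7 -6.2 -4.9] p [ 0.4782 -0.0019  0.109 ]
43.52 w 0.115 gf 51.4 ft [ 4.3 -5.8 -7.1] p [ 0.4764 -0.002   0.105 ]
43.78 w 0.121 gf 51.5 ft [ 3.3 -6.  -6.2] p [ 0.4755 -0.002   0.1024]
43.99 w 0.119 gf 52.9 ft [-1.9  0.4  6. ] p [ 0.4751 -0.0021  0.1007]
contact 0.01
```

View pics/side6.png

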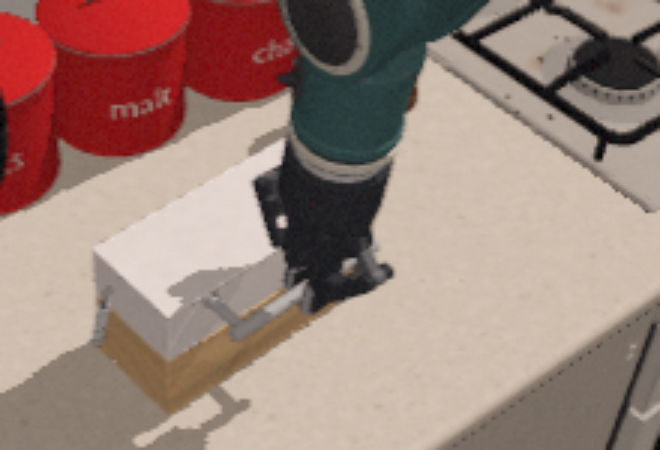

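The hood sits on the rim with no gap along its lower edge, crop (105–330, 300–360). I press it lightly, release and verify.

Run:
```python
from h import *
bot.move_linear(*barpose(-.01,1,*A),vel=.02,f_stop=10);st()
bot.gripper_to(.42);st()
p=bot.observe()["eef_pos"];bot.move_linear(p+[-.003,0,.15],vel=.12)
bot.reach(*pose([.45,-.33,.30],-Z,CX));st()
for n in("side","top"):
    P=cloud(optics.grab_frame(n));P0=np.load(f"{n}0.npy");X=(P0-CAD)@CX;Y=(P0-CAD)@CY
    m=(P0[...,2]>.12)&(P0[...,2]<.13)&(abs(X)<.04)&(abs(Y)<.09);d=(P-P0)[...,2][m]
    f=(X<-.02)&m;print(n,"hood dz",np.nanmedian(d),"front",np.nanmedian((P-P0)[...,2][f]))
    for k,c in(("apple",(.652,-.19)),("mill",(.70,-.314))):
        for Q in(P0,P):
            s=(Q[...,2]>.03)&(np.hypot(Q[...,0]-c[0],Q[...,1]-c[1])<.045);print(k,s.sum(),Q[s].mean(0).round(3) if s.any() else "")
```

```text
44.25 w 0.119 gf 53.2 ft [-1.  -0.3  6.3] p [ 0.4751 -0.002   0.1004]
44.62 w 0.42 gf 0.0 ft [-0.2 -0.  -0.7] p [ 0.4755 -0.0028  0.1003]
47.27 w 0.417 gf 0.0 ft [ 0.4 -0.2  1.1] p [ 0.4506 -0.3283  0.2808]
side hood dz 6.687525502235836e-05 front 0.00019943918651943449
apple 422 [ 0.647 -0.185  0.057]
apple 426 [ 0.647 -0.185  0.057]
mill 655 [ 0.693 -0.304  0.102]
mill 660 [ 0.693 -0.304  0.102]
top hood dz 5.244805348780801e-05 front 0.00014245110429578212
apple 4626 [ 0.631 -0.19   0.682]
apple 4636 [ 0.631 -0.19   0.682]
mill 601 [ 0.691 -0.309  0.112]
mill 604 [ 0.691 -0.309  0.112]
```

```bash
python3 -c "
from rig import bot, optics, kin
print(bot.close_job())"
```

```text
the job is handed in; nothing more can be done
None
```

The job is handed in at about 47 s of the 72 s limit: the spice jar was stood up, re-gripped by its cap and set in the middle pocket, and the hood is shut to within 0.2 mm of its starting height, with the apple and mill unmoved. `close_job` returned no verdict, and I did not re-measure the mug or look at the jars again once the hood was down.

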